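Push the tin home in the corner jig

TASK

The red tin has to be marked out: gently push it along the table with the fingertips until it sits fully home in the corner of the wooden jig, its long side flat against the long fence and its left end against the end stop. Only push it: do not pinch it, lift it or tip it. Leave the spool, the marker pen and the lure where they lie, and finish clear of everything.

Things in the scene. Friction and masses are not known exactly. Their poses are not given: they have to be found in the camera images.
- red_tin: closed red sheet-metal tin (lid fixed), loose, 0.2 to 0.4 kg; a push of 1 to 5 N slides it. Origin: centre of its underside, z up. Walls at x = -35 and +36 mm and at y = -55 and +55 mm; the lid overhangs them by 1 mm; 28 mm high. Its +x side (hinge side) faces the long fence at the start, within half a radian.
- corner_jig: fixed L of two pale wooden bars, 22 mm wide, 20 mm high. Origin: inner corner at table height, z up. Long fence (scale on top): inner face x = 0, from y = 0 to -165 mm, bar at x = 0 to 22. End stop: inner face y = 0, from x = 22 to -85 mm, bar at y = 0 to 22. The tin belongs at x < 0, y < 0: fully home its origin is at x = -36, y = -55 mm, axes parallel to the jig's.
- spool: black spool of grey fishing line lying flat, 61 mm across, 20 mm high, origin at the centre of its underside; a bystander
- marker: white marker pen with a red cap, lying along its y axis, 135 mm long, 17 mm thick, origin at the centre of its underside; a bystander
- lure: green tiger-striped fishing lure lying on the table, 67x28x13 mm along x, y, z, origin at the centre of its underside; a bystander
Things that resemble listed ones, but are neither listed nor needed, are in the scene too. Of the things that look like the red_tin, the larger one is meant.

How it is judged (in metres and radians):
At the end, for the whole second after the job is handed in: The tin lies flat and at rest in the corner of the jig, within 4 mm of touching both the long fence and the end stop and square to them within 0.05 rad; spool, marker and lure are within 15 mm of where they lay (x of red_tin in the frame of corner_jig between -0.04 and -0.032 m and y of red_tin in the frame of corner_jig between -0.059 and -0.051 m and angle between the x axis of red_tin and the x axis of corner_jig, either way round below 0.05 rad and height (world z) of red_tin below 0.004 m and angle between red_tin's own z axis and vertical below 0.05 rad and linear speed of red_tin below 0.01 m/s and distance of each of spool, marker, lure from where it was at the start of the episode below 0.015 m).
It fails at once if the tin is lifted off the table (10 mm) (height (world z) of red_tin above 0.01 m).
It fails at once if the tin is tipped (0.2 rad) (angle between red_tin's own z axis and vertical above 0.2 rad).
It fails at once if the tin is rammed or squeezed (more than 50 N from the fingers) (contact force between the fingers and red_tin above 50 N).
It fails at once if the tin is taken between the fingers (x of the grasp point in the frame of red_tin between -0.015 and 0.015 m and y of the grasp point in the frame of red_tin between -0.045 and 0.045 m and z of the grasp point in the frame of red_tin below 0.04 m).
It fails at once if the spool, marker or lure is moved by 15 mm or more (distance of any of spool, marker, lure from where it was at the start of the episode above 0.015 m).
It also fails if it takes over 48 s, if anything falls off the work surface, if the arm or the gripper's body presses on something with over 40 N, if the wrist force passes 120 N, or if a joint passes its speed limit or range.

ROBOT

A 6-joint arm with a two-finger parallel gripper is mounted at the origin on the work surface; the furniture and walls round the work are solid. World frame = base frame: x ahead of the robot, y to its left, z up, the work surface at z = 0. Lengths are in mm, angles in rad, forces in N, time in s.
With the tool pointing down it reaches from about 250 to 775 mm from the base axis. Payload 8.9 kg.
Tool frame: the origin (TCP) lies at the centre of the arm's flange, where the gripper is bolted on; the fingertips stand 173 mm ahead of it and the grasp point (between the pads) lies 155 mm ahead of it (nose_length is the distance from the TCP to the fingertips, in mm); z points along the fingers, y is the line along which they close (so a half turn about z gives the same grasp; the last joint's range is limited). The gripper opens to 85 mm and grips with 20 to 120 N. Pads are 22 mm wide; open, the fingers measure 114 mm over their backs; the gripper's body (76 mm by 85 mm) begins 54 mm behind the grasp point. The pads swing forward as they close: fully open they stand 13 mm farther back than shut.
Start: joints at [1.092, 0.291, -0.153, 1.127, 0, 1.431], TCP at [174.976, 494.983, 404.705] pointing down, gripper open.
Joint ranges: [-2.52, 2.52], [-0.91, 1.74], [-1.3, 1.37], [-1.96, 2.02], [-1.52, 1.47], [-3.14, 3.14]. Speed limits (rad/s): [2.22, 2.22, 2.79, 3.14, 3.14, 3.14].

INTERFACE

Orientations are given as a unit quaternion [w, x, y, z].
In Python, from cell import * gives the robot as it stands.
- The arm moves only by the tool creep_tool, called after ">>>" in YAML: its name, and indented under it one key for each argument. Schema: {"type":"object","properties":{"offsets":{"type":"array","items":{"type":"array","items":{"type":"array","items":{"type":"number"},"minItems":5,"maxItems":5},"minItems":1,"maxItems":12},"minItems":1,"maxItems":1},"only":{"type":"string"},"quiet":{"type":"boolean"},"lines":{"type":"string"}},"required":["offsets"],"additionalProperties":false}. offsets is a list that holds a single list of rows (three levels of brackets), with 1 to 12 rows, each of 5 numbers: dx, dy, dz in fractions of the full range, 1 being 1 m, then a turn about the tool's z in fractions of the full range, 1 being 2 rad, then the opening from 0.0 (shut) to 1.0 (fully open); each row is the pose to reach, as a shift and turn from the pose commanded when the call began, along the tool's axes at that moment; what a row does not reach only later rows make up. A row lasts 1/8 s, in which the tool goes at most 62.5 mm and 0.188 rad, less where a joint would pass 70% of its speed; a pose out of reach is approached as far as the arm can. The fingers move at their own pace and stop on an object; the grip force is fixed at half the most. Time passes only in rows, so rows that do not move let the fingers close. The tool returns the time, the measured TCP pose, the force, the opening and the grip force at its end. only (a regular expression) keeps the lines of the reply that match it, lines (a string "A,B") keeps lines A to B, and quiet returns only ok. Input that does not fit is refused with a message, and nothing moves.
- sense(): the state, without advancing time (a new reading comes with each control period).
- get_image(name): name is "scene" or "top" or "wrist"; returns the picture (384x512x3 uint8, blue, green, red); there is no depth.
- calibration(name): a dict with "vfov" (degrees; the focal length in pixels is half the picture's height over the tangent of half this angle, whatever the lens; pixels are square), "cx", "cy" (the principal point, pixels), "R" (3x3) and "t" (3): a world point X has camera coordinates R X + t; the wrist camera has in their place "T_tool_cam" (4x4, takes a point from camera to tool coordinates, whose origin is the TCP and whose axes are the flange's). Camera axes: x right, y down, z forward; pixel columns grow to the right and rows downward; lengths in mm; the calibration is good to about 2 mm. A picture is of the moment at which its call begins: read the wrist's pose just before it. calibration takes no time and is no camera call.
- sign_off(): hands the job in; it is judged then, once.
The state is a dict: "clock": time; "joints": joint angles; "joint_velocities": joint speeds; "tau": joint torques, N m; "position": TCP position; "orientation": TCP orientation; "force": force on the tool from outside, world axes, zero at the start; "ft_torque": the same for the moment, N m; "grip_width": opening from 0.0 (shut) to 1.0 (fully open); "grip_force": force on a finger pad.
Only numpy, scipy, OpenCV 4.12 (cv2) and the standard library are available. Lean on these libraries where they do the work, as an engineer would, in place of code of your own. Each camera call takes 0.05 s, during which the arm holds its last target. There are 200 camera calls.

## Working session

There is one attempt and no reset: what is moved stays moved. The work goes in short steps, Python scripts to look and compute and a tool call to move; the robot and the scene stay as the last step left them, time stands still between calls to the robot, and variables do not carry over. Pictures are saved under pics/ and viewed, at most 10 in all, crops included, and the job is handed in when it is done.

```bash
mkdir -p pics; python3 - <<'E'
from cell import *
import cv2
s=sense();print(s['position'],s['orientation'],s['clock'])
for n in("top","scene"):
    cv2.imwrite(f"pics/{n}0.png",get_image(n)); print(n,calibration(n))
print(calibration("wrist"))
E
```

```text
[174.8862518  494.80339646 404.13143678] [-2.08356829e-04  1.69086584e-01  9.85600983e-01 -6.21125763e-04] 0.0
top {'vfov': 43.10432213077511, 'cx': 257.93180354176974, 'cy': 186.84606110167837, 'R': array([[-0.08962757, -0.99596965, -0.00336935],
       [-0.97369027,  0.08833327, -0.21005831],
       [ 0.20950932, -0.01554631, -0.97768305]]), 't': array([  38.74607927,  462.89721494, 1123.94435914])}
scene {'vfov': 44.26092375789298, 'cx': 250.01639244241468, 'cy': 194.7089754292687, 'R': array([[ 0.591289  , -0.80642655,  0.00731644],
       [-0.56871274, -0.42339024, -0.70519963],
       [ 0.57178942,  0.41281583, -0.70897105]]), 't': array([-273.33159199,  322.88135029,  845.12954249])}
{'vfov': 61.003683050289496, 'cx': 255.87022541963339, 'cy': 192.9901835775316, 'T_tool_cam': array([[ 9.96497020e-04, -9.55607402e-01, -2.94641308e-01,
         7.59082073e+01],
       [ 9.99999422e-01,  1.07097188e-03, -9.14067879e-05,
         5.09828802e-01],
       [ 4.02901560e-04, -2.94641047e-01,  9.55607917e-01,
         3.09658658e+01],
       [ 0.00000000e+00,  0.00000000e+00,  0.00000000e+00,
         1.00000000e+00]])}
```

View pics/top0.png

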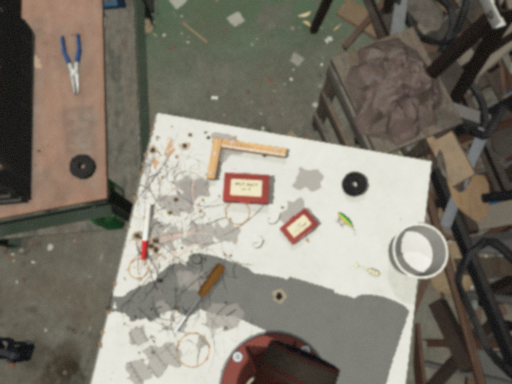

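View pics/scene0.png

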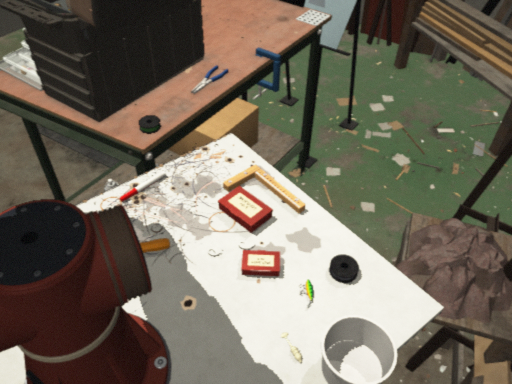

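The top view shows the jig corner near (216,140), with the fence running right to (287,153) and the end stop running down to (212,178). The big tin is at (246,188) and the small decoy at (299,226). The spool is at (355,184), the lure at (345,219) and the marker at (147,232).

```bash
cat > h.py <<'E'
from cell import *
import cv2, numpy as np
def px2w(n,uv,z):
    c=calibration(n);f=192/np.tan(np.radians(c['vfov']/2))
    d=np.array([(uv[0]-c['cx'])/f,(uv[1]-c['cy'])/f,1])
    R=c['R'];o=-R.T@c['t'];w=R.T@d
    return (o+w*(z-o[2])/w[2])
E
python3 - <<'E'
from h import *
im=cv2.imread("pics/top0.png")
cv2.imwrite("pics/crop.png",cv2.resize(im[125:215,200:300],None,fx=6,fy=6,interpolation=cv2.INTER_CUBIC))
hsv=cv2.cvtColor(im,cv2.COLOR_BGR2HSV);h,s,v=cv2.split(hsv)
m=(((h<8)|(h>170))&(s>120)).astype(np.uint8)*255
m[:160]=0;m[250:]=0
for c in cv2.findContours(m,0,2)[0]:
    if cv2.contourArea(c)>200:
        b=cv2.boxPoints(cv2.minAreaRect(c));print([px2w("top",p,28).round(1)[:2].tolist() for p in b],b.round(1).tolist())
for k,p in dict(spool=(355,184),lure=(345,219),marktop=(151,205),markbot=(143,258),co=(217,139)).items():print(k,px2w("top",p,15).round())
E
```

```text
[[364.2, -47.5], [406.9, -111.3], [366.1, -137.5], [324.1, -73.9]] [[280.0, 227.5], [304.3999938964844, 207.8000030517578], [317.0, 223.39999389648438], [292.6000061035156, 243.10000610351562]]
[[441.2, 83.5], [509.8, 75.2], [495.0, -31.3], [426.8, -21.8]] [[223.5, 201.10000610351562], [224.8000030517578, 173.60000610351562], [268.20001220703125, 175.60000610351562], [267.0, 203.0]]
spool [ 457. -245.   15.]
lure [ 372. -209.   15.]
marktop [450. 263.  15.]
markbot [322. 288.  15.]
co [605.  89.  15.]
```

View pics/crop.png

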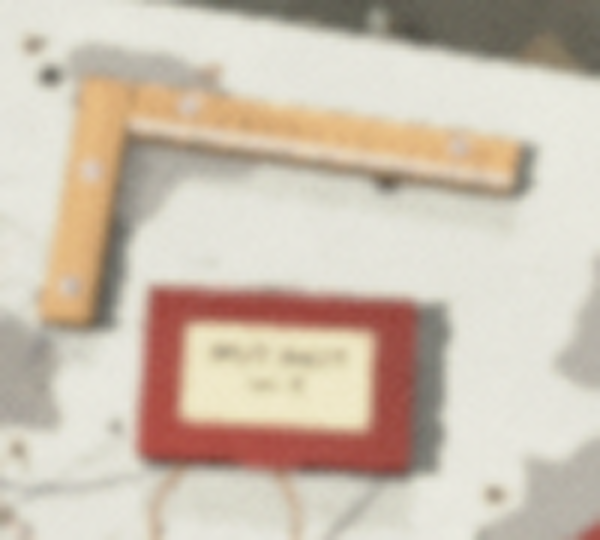

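The crop shows the jig's inner corner at crop (127,132), the fence's inner end at (513,188) and the end stop's tip at (42..95,323). The tin lid's upper corners are at (152,288) and (416,302). I'll fit rigid poses to these points.

```bash
cat >> h.py <<'E'
def fit(model,world):
    a=np.array(model,float);b=np.array(world)[:,:2];a0=a.mean(0);b0=b.mean(0)
    p=a-a0;q=b-b0
    th=np.arctan2((p[:,0]*q[:,1]-p[:,1]*q[:,0]).sum(),(p*q).sum())
    R=np.array([[np.cos(th),-np.sin(th)],[np.sin(th),np.cos(th)]])
    t=b0-R@a0
    return t,th,(p@R.T-q).round(1)
E
python3 - <<'E'
from h import *
g=lambda L,z:[px2w("top",(200+(x-2.5)/6,125+(y-2.5)/6),z) for x,y in L]
J=fit([(0,0),(0,-165),(22,-165),(22,22),(-85,22),(-85,0)],g([(127,132),(513,190),(525,140),(83,78),(42,323),(95,325)],20))
print(J)
W=g([(152,288),(416,302),(410,470),(140,460)],28)
T=fit([(37,56),(37,-56),(-36,-56),(-36,56)],W);print(T)
c,s=np.cos(J[1]),np.sin(J[1])
print("tin in jig",np.array([[c,s],[-s,c]])@(T[0]-J[0]),T[1]-J[1])
for p in W:print(np.array([[c,s],[-s,c]])@(p[:2]-J[0]))
E
```

```text
(array([581.96854899,  80.55093672]), np.float64(-0.23861341532674352), array([[-0.6,  0.1],
       [ 0.2, -1.4],
       [ 0.4,  0.6],
       [ 0.6, -0.5],
       [ 0.9,  0.4],
       [-1.4,  0.8]]))
(array([468.71768406,  25.69857918]), np.float64(-0.13641950759850097), array([[ 0.6,  1.4],
       [ 1.1, -1.7],
       [-1.5, -0.8],
       [-0.3,  1.1]]))
tin in jig [-97.07742747 -80.06567686] 0.10219390772824255
[-66.23283976 -22.11740359]
[ -56.04968096 -130.6354396 ]
[-125.94575112 -138.31321383]
[-138.09187254  -28.99261819]
```

```bash
cat >> h.py <<'E'
from scipy.spatial.transform import Rotation as Ro
JO=np.array([581.97,80.55]);JT=-0.2386
def j2w(p):
    c,s=np.cos(JT),np.sin(JT);return JO+np.array([[c,-s],[s,c]])@np.array(p,float)
def w2j(p):
    c,s=np.cos(JT),np.sin(JT);return np.array([[c,s],[-s,c]])@(np.array(p)[:2]-JO)
def plan(pj,z):
    s=sense();q=s['orientation'];R=Ro.from_quat(np.r_[q[1:],q[0]]).as_matrix()
    d=np.r_[j2w(pj),z]-s['position']
    a=np.arctan2(R[1,1],R[0,1]);print("pos jig",w2j(s['position']).round(1),s['position'].round(1),"move tool",(R.T@d).round(1),"turn",round(a-(JT+np.pi/2),4),"clk",s['clock'])
def wpx(X):
    s=sense();q=s['orientation'];R=Ro.from_quat(np.r_[q[1:],q[0]]).as_matrix()
    c=calibration("wrist");T=c['T_tool_cam'];f=192/np.tan(np.radians(c['vfov']/2))
    return c,T,f,R,s['position']
def wr2w(uv,z):
    c,T,f,R,p=wpx(0);d=R@T[:3,:3]@np.array([(uv[0]-c['cx'])/f,(uv[1]-c['cy'])/f,1]);o=p+R@T[:3,3]
    return o+d*(z-o[2])/d[2]
E
python3 -c "
from h import *
plan((-175,-80),330)"
```

```text
pos jig [-493.5  306.3] [174.9 494.8 404.2] move tool [-355.9 -352.1   74.5] turn -0.1012 clk 0.1
```

The manual's scale: shifts go in shares of 1 m and turns go in shares of 2 rad. Converting my numbers, -356 mm / 1000 = -0.356, -352 mm / 1000 = -0.352, -0.101 rad / 2 = -0.0505.

>>> creep_tool:
  offsets:
    - [[-0.04,-0.04,0.008,-0.005,1],[-0.08,-0.08,0.016,-0.01,1],[-0.12,-0.12,0.025,-0.02,1],[-0.16,-0.16,0.033,-0.025,1],[-0.2,-0.2,0.042,-0.03,1],[-0.24,-0.24,0.05,-0.035,1],[-0.28,-0.28,0.058,-0.04,1],[-0.32,-0.318,0.066,-0.045,1],[-0.356,-0.352,0.074,-0.0505,1],[-0.356,-0.352,0.074,-0.0505,1],[-0.356,-0.352,0.074,-0.0505,1]]

```text
clock: 1.48
position: [392.9, 44.5, 330.5]
orientation: [-0.001, 0.12, 0.993, 0.0]
force: [-1.2, -0.3, -1.3]
grip_width: 1.0
grip_force: 0.0
```

```bash
python3 - <<'E'
from h import *
plan((-175,-80),172)
cv2.imwrite("pics/w1.png",get_image("wrist"))
E
```

```text
pos jig [-175.2  -79.7] [392.9  44.5 330.5] move tool [ -0.3  -0.3 158.5] turn -0.0011 clk 1.475
```

View pics/w1.png

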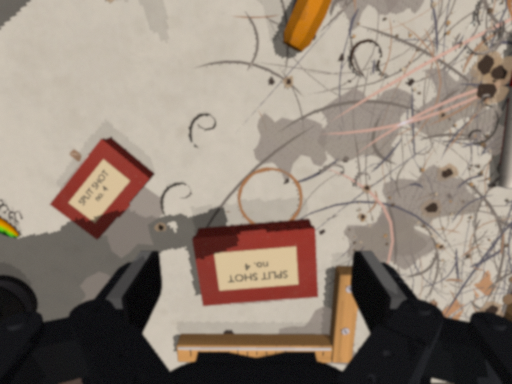

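The wrist view shows the tin lid's fence-side corners at about (203,305) and (317,297). The fence runs along the bottom at y≈349 with the inner corner near (331,349). The decoy is at (103,188), and the path is free. I'll cross-check these against the top view.

```bash
python3 - <<'E'
from h import *
for n,p,z in [("corner",(331,349),20),("fence end",(180,349),20),("cornerbase",(331,335),0),("fence end base",(180,336),0),("stop tip",(337,267),20),("tin +x -y",(203,305),28),("tin +x+y",(317,297),28)]:
    print(n,w2j(wr2w(p,z)).round(1))
E
```

```text
corner [6.4 0.6]
fence end [   6.6 -158.3]
cornerbase [5.7 5. ]
fence end base [   7.3 -162.8]
stop tip [-90.7  -0.3]
tin +x -y [ -53.4 -130.1]
tin +x+y [-62.6 -19.4]
```

To row units: 158 mm / 1000 = 0.158, 140 mm / 1000 = 0.14.

>>> creep_tool:
  offsets:
    - [[0,0,0.05,0,1],[0,0,0.1,0,1],[0,0,0.14,0,1],[0,0,0.158,0,1],[0,0,0.158,0,1]]

```text
clock: 2.15
position: [392.3, 45.5, 172.0]
orientation: [-0.001, 0.118, 0.993, -0.0]
force: [0.5, 0.8, 0.0]
grip_width: 0.998
grip_force: 0.0
```

To row units: -42 mm / 1000 = -0.042, -38 mm / 1000 = -0.038.

>>> creep_tool:
  offsets:
    - [[-0.008,0,0.004,0,1],[-0.014,0,0.005,0,1],[-0.018,0,0.005,0,1],[-0.022,0,0.005,0,1],[-0.026,0,0.005,0,1],[-0.03,0,0.005,0,1],[-0.034,0,0.005,0,1],[-0.038,0,0.005,0,1],[-0.042,0,0.005,0,1]]

```text
clock: 3.28
position: [434.1, 34.5, 167.6]
orientation: [-0.0, 0.119, 0.993, -0.0]
force: [-2.2, 0.4, 0.0]
grip_width: 0.997
grip_force: 1.3
```

```bash
python3 - <<'E'
from h import *
plan((-82,-80),167)
E
```

```text
pos jig [-132.8  -79.7] [434.1  34.5 167.6] move tool [-50.8  -0.3   0.6] turn -0.0002 clk 3.275
```

To row units: -42 mm / 1000 = -0.042, -39 mm / 1000 = -0.039.

>>> creep_tool:
  offsets:
    - [[-0.004,0,0,0,1],[-0.008,0,0,0,1],[-0.012,0,0,0,1],[-0.016,0,0,0,1],[-0.02,0,0,0,1],[-0.024,0,0,0,1],[-0.028,0,0,0,1],[-0.032,0,0,0,1],[-0.036,0,0,0,1],[-0.039,0,0,0,1],[-0.042,0,0,0,1],[-0.042,0,0,0,1]]

```text
clock: 4.78
position: [475.3, 24.5, 167.8]
orientation: [0.0, 0.119, 0.993, -0.0]
force: [0.2, -0.2, -1.1]
grip_width: 1.004
grip_force: 0.1
```

```bash
python3 - <<'E'
from h import *
plan((-82,-80),167)
cv2.imwrite("pics/w2.png",get_image("wrist"))
E
```

```text
pos jig [-90.4 -79.7] [475.3  24.5 167.8] move tool [-8.4 -0.3  0.8] turn -0.0003 clk 4.775
```

View pics/w2.png

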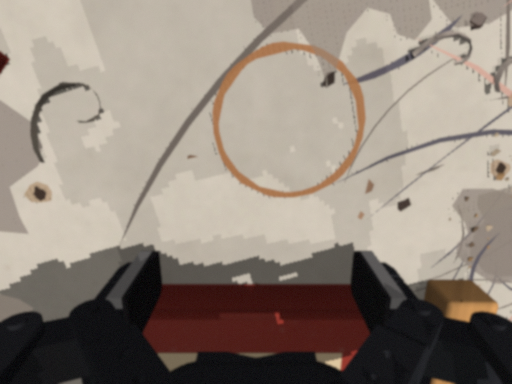

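The wrist view shows the tin's back wall (y≈300) level between the two fingertips, so it is square to the tool. The end stop's tip is at (455,295), clear of the right finger. I'll creep on to the fence.

To row units: -7 mm / 1000 = -0.007, -6 mm / 1000 = -0.006.

>>> creep_tool:
  offsets:
    - [[-0.002,0,0,0,1],[-0.004,0,0,0,1],[-0.005,0,0,0,1],[-0.006,0,0,0,1],[-0.007,0,0,0,1]]

```text
clock: 5.45
position: [481.7, 22.9, 167.7]
orientation: [-0.0, 0.119, 0.993, -0.0]
force: [-3.6, 0.9, 2.5]
grip_width: 0.994
grip_force: 2.0
```

>>> creep_tool:
  offsets:
    - [[-0.001,0,0,0,1],[-0.002,0,0,0,1],[-0.003,0,0,0,1]]

```text
clock: 5.82
position: [484.7, 22.2, 167.7]
orientation: [-0.0, 0.119, 0.993, 0.0]
force: [-4.2, 0.6, 2.6]
grip_width: 1.002
grip_force: 1.9
```

To row units: -2 mm / 1000 = -0.002, -1 mm / 1000 = -0.001.

>>> creep_tool:
  offsets:
    - [[-0.001,0,0,0,1],[-0.002,0,0,0,1],[-0.002,0,0,0,1]]

```text
clock: 6.2
position: [486.2, 21.8, 167.6]
orientation: [-0.0, 0.119, 0.993, 0.0]
force: [-5.5, 1.6, 3.6]
grip_width: 1.002
grip_force: 2.7
```

>>> creep_tool:
  offsets:
    - [[-0.001,0,0,0,1],[-0.002,0,0,0,1],[-0.002,0,0,0,1]]

```text
clock: 6.58
position: [486.8, 21.7, 167.3]
orientation: [-0.002, 0.119, 0.993, 0.0]
force: [-10.6, 3.5, 7.4]
grip_width: 1.0
grip_force: 5.5
```

>>> creep_tool:
  offsets:
    - [[-0.001,0,0,0,1],[-0.002,0,0,0,1],[-0.002,0,0,0,1]]

```text
clock: 6.95
position: [487.5, 21.5, 167.1]
orientation: [-0.004, 0.119, 0.993, 0.0]
force: [-15.8, 5.4, 13.2]
grip_width: 1.001
grip_force: 8.5
```

The force is rising without travel, so the tin is flat against the fence. Next I back off, rise, shut the fingers and go to the tin's right end.

To row units: -100 mm / 1000 = -0.1, -80 mm / 1000 = -0.08.

>>> creep_tool:
  offsets:
    - [[0.01,0,0,0,1],[0.03,0,0,0,1],[0.03,0,-0.04,0,1],[0.03,-0.02,-0.08,0,1],[0,-0.06,-0.08,0,0.5],[-0.045,-0.1,-0.08,0,0],[-0.045,-0.1,-0.08,0,0],[-0.045,-0.1,-0.08,0,0],[-0.045,-0.1,-0.08,0,0]]

```text
clock: 8.07
position: [510.1, -86.2, 247.6]
orientation: [-0.0, 0.119, 0.993, 0.0]
force: [0.8, 0.1, 0.6]
grip_width: 0.0
grip_force: 0.0
```

```bash
python3 - <<'E'
from h import *
plan((-33,-178),181)
cv2.imwrite("pics/w3.png",get_image("wrist"));cv2.imwrite("pics/t3.png",cv2.resize(get_image("top")[120:220,190:310],None,fx=5,fy=5,interpolation=2))
print(sense()['grip_width'])
E
```

```text
pos jig [ -30.4 -179.1] [510.1 -86.2 247.6] move tool [ 2.5  1.1 66.6] turn 0.0007 clk 8.075
0.003944423808677092
```

View pics/w3.png

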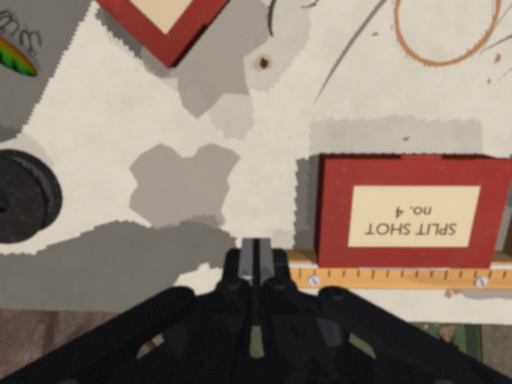

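View pics/t3.png

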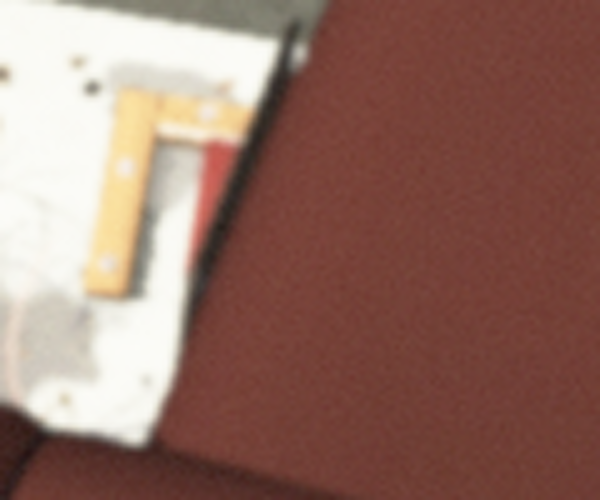

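The wrist view shows the tin flush along the scaled fence, with its right end at x≈317 and the shut fingers to its left at (256,260). The top view, partly hidden by the arm, shows a 15–20 mm gap to the end stop.

To row units: 67 mm / 1000 = 0.067, 66 mm / 1000 = 0.066.

```bash
python3 - <<'E'
from h import *
for p in [(317,265),(318,158),(490,267)]: print(w2j(wr2w(p,28)).round(1))
E
```

```text
[   0.9 -138.6]
[ -69.6 -142.1]
[  2.1 -25.8]
```

>>> creep_tool:
  offsets:
    - [[0.004,0.001,0.03,0,0],[0.005,0.001,0.055,0,0],[0.005,0.001,0.066,0,0],[0.005,0.001,0.067,0,0],[0.005,0.001,0.067,0,0]]

```text
clock: 8.8
position: [506.4, -84.9, 181.4]
orientation: [0.001, 0.119, 0.993, -0.0]
force: [-0.4, 0.4, -0.1]
grip_width: -0.002
grip_force: 0.0
```

To row units: 41 mm / 1000 = 0.041, 39 mm / 1000 = 0.039.

>>> creep_tool:
  offsets:
    - [[0,0.008,0,0,0],[0,0.014,0,0,0],[0,0.018,0,0,0],[0,0.022,0,0,0],[0,0.026,0,0,0],[0,0.03,0,0,0],[0,0.033,0,0,0],[0,0.036,0,0,0],[0,0.039,0,0,0],[0,0.041,0,0,0]]

```text
clock: 10.05
position: [515.6, -44.9, 180.7]
orientation: [-0.0, 0.119, 0.993, -0.0]
force: [-1.5, -2.1, 0.4]
grip_width: 0.004
grip_force: 1.2
```

>>> creep_tool:
  offsets:
    - [[0,0.002,0,0,0],[0,0.004,0,0,0],[0,0.005,0,0,0]]

```text
clock: 10.42
position: [516.8, -40.0, 180.7]
orientation: [-0.0, 0.119, 0.993, -0.0]
force: [-0.6, -2.0, 0.9]
grip_width: -0.004
grip_force: 1.2
```

```bash
python3 -c "
from h import *
plan((-36,-124),181)"
```

```text
pos jig [ -34.8 -132.6] [516.8 -40.  180.7] move tool [ 1.2  8.6 -0.3] turn -0.0001 clk 10.425
```

To row units: 5 mm / 1000 = 0.005, 4 mm / 1000 = 0.004.

>>> creep_tool:
  offsets:
    - [[0,0.002,0,0,0],[0,0.004,0,0,0],[0,0.005,0,0,0],[0,0.005,0,0,0]]

```text
clock: 10.92
position: [518.0, -35.1, 180.7]
orientation: [0.0, 0.119, 0.993, 0.0]
force: [0.7, -1.2, 0.4]
grip_width: -0.002
grip_force: 0.6
```

>>> creep_tool:
  offsets:
    - [[0,0.001,0,0,0],[0,0.002,0,0,0],[0,0.002,0,0,0]]

```text
clock: 11.3
position: [518.5, -33.3, 180.7]
orientation: [0.0, 0.119, 0.993, 0.0]
force: [-0.5, -1.9, 0.1]
grip_width: 0.002
grip_force: 0.9
```

>>> creep_tool:
  offsets:
    - [[0,0.001,0,0,0],[0,0.002,0,0,0],[0,0.002,0,0,0]]

```text
clock: 11.68
position: [518.9, -31.7, 180.7]
orientation: [0.0, 0.119, 0.993, -0.001]
force: [-0.4, -4.3, -0.3]
grip_width: -0.001
grip_force: 2.4
```

To row units: 2 mm / 1000 = 0.002, 1 mm / 1000 = 0.001.

>>> creep_tool:
  offsets:
    - [[0,0.001,0,0,0],[0,0.002,0,0,0],[0,0.002,0,0,0]]

```text
clock: 12.05
position: [519.2, -30.8, 180.7]
orientation: [-0.0, 0.12, 0.993, -0.002]
force: [-2.5, -12.9, 1.5]
grip_width: 0.001
grip_force: 6.9
```

>>> creep_tool:
  offsets:
    - [[0,0.001,0,0,0],[0,0.002,0,0,0],[0,0.002,0,0,0]]

```text
clock: 12.42
position: [519.4, -29.9, 180.8]
orientation: [-0.001, 0.12, 0.993, -0.004]
force: [-5.6, -21.7, 2.1]
grip_width: -0.002
grip_force: 11.3
```

>>> creep_tool:
  offsets:
    - [[0,0.001,0,0,0],[0,0.002,0,0,0],[0,0.002,0,0,0]]

```text
clock: 12.8
position: [519.6, -29.1, 180.8]
orientation: [-0.001, 0.121, 0.993, -0.006]
force: [-7.1, -30.5, 3.2]
grip_width: -0.002
grip_force: 15.8
```

It's against the end stop. I'll back off, then reseat it against the fence from behind.

To row units: 72 mm / 1000 = 0.072, 66 mm / 1000 = 0.066.

>>> creep_tool:
  offsets:
    - [[0,-0.01,0,0,0],[0,-0.025,0,0,0],[0,-0.025,-0.05,0,0],[0.03,0,-0.06,0,0],[0.072,0.04,-0.06,0,0],[0.072,0.066,-0.06,0,0],[0.072,0.066,-0.06,0,0],[0.072,0.066,-0.02,0,0],[0.072,0.066,0,0,0],[0.072,0.066,0,0,0]]

```text
clock: 14.05
position: [465.3, 54.8, 179.6]
orientation: [-0.001, 0.119, 0.993, -0.0]
force: [-0.3, -0.7, -0.1]
grip_width: -0.0
grip_force: 0.0
```

```bash
python3 -c "
from h import *
plan((-79,-56),181)"
```

```text
pos jig [-107.3  -52.5] [465.3  54.8 179.6] move tool [-28.3  -3.4  -1.5] turn -0.0008 clk 14.05
```

To row units: -26 mm / 1000 = -0.026, -25 mm / 1000 = -0.025.

>>> creep_tool:
  offsets:
    - [[-0.008,-0.002,0,0,0],[-0.016,-0.003,0,0,0],[-0.02,-0.003,0,0,0],[-0.023,-0.003,0,0,0],[-0.025,-0.003,0,0,0],[-0.026,-0.003,0,0,0]]

```text
clock: 14.8
position: [490.6, 46.6, 180.7]
orientation: [-0.0, 0.119, 0.993, -0.0]
force: [-0.4, -0.7, -0.5]
grip_width: 0.001
grip_force: 0.0
```

>>> creep_tool:
  offsets:
    - [[-0.001,0,0,0,0],[-0.002,0,0,0,0],[-0.002,0,0,0,0]]

```text
clock: 15.18
position: [492.3, 46.1, 180.6]
orientation: [-0.0, 0.119, 0.993, 0.0]
force: [-1.2, 0.5, 1.2]
grip_width: -0.001
grip_force: 0.3
```

>>> creep_tool:
  offsets:
    - [[-0.001,0,0,0,0],[-0.002,0,0,0,0],[-0.002,0,0,0,0]]

```text
clock: 15.55
position: [493.0, 45.9, 180.4]
orientation: [-0.002, 0.119, 0.993, 0.0]
force: [-7.3, 1.8, 4.8]
grip_width: -0.002
grip_force: 3.7
```

To row units: -2 mm / 1000 = -0.002, -1 mm / 1000 = -0.001.

>>> creep_tool:
  offsets:
    - [[-0.001,0,0,0,0],[-0.002,0,0,0,0],[-0.002,0,0,0,0]]

```text
clock: 15.92
position: [493.6, 45.7, 180.1]
orientation: [-0.003, 0.119, 0.993, 0.0]
force: [-12.4, 3.8, 9.4]
grip_width: 0.002
grip_force: 6.5
```

>>> creep_tool:
  offsets:
    - [[0.01,0,0,0,0],[0.04,0,0,0,0],[0.06,0,-0.04,0,0],[0.08,0,-0.09,0,0],[0.09,0,-0.15,0,0],[0.09,0,-0.18,0,0],[0.09,0,-0.18,0,0],[0.09,0,-0.18,0,0]]

```text
clock: 16.92
position: [408.8, 66.4, 360.1]
orientation: [-0.0, 0.119, 0.993, -0.0]
force: [0.3, 0.9, -0.5]
grip_width: -0.004
grip_force: 0.0
```

```bash
python3 - <<'E'
from h import *
plan((-82,-56),181)
w=get_image("wrist");cv2.imwrite("pics/w4.png",w)
t=cv2.resize(get_image("top")[120:220,190:310],None,fx=5,fy=5,interpolation=2);cv2.imwrite("pics/t4.png",t)
E
```

```text
pos jig [-165.   -54.7] [408.8  66.4 360.1] move tool [-83.   -1.2 179.1] turn -0.0003 clk 16.925
```

View pics/w4.png

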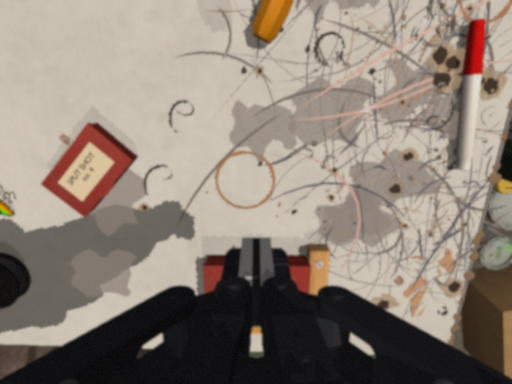

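View pics/t4.png

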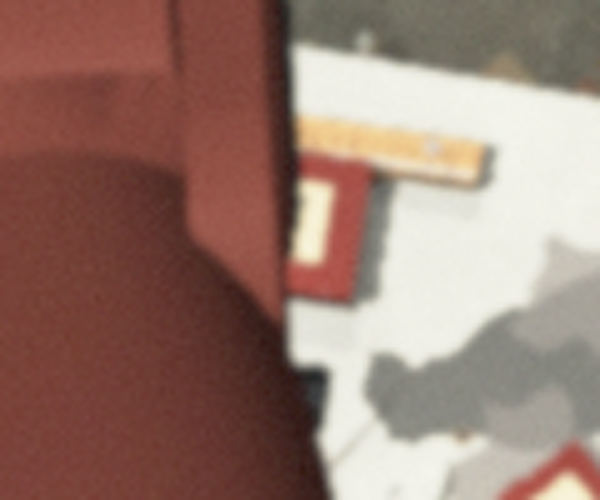

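Both views show the tin's right end at the fence and its left end touching the end stop at wrist (308,275), but the arm hides the corner. I'll move clear for one last look.

>>> creep_tool:
  offsets:
    - [[0.04,0.04,-0.005,0,0],[0.08,0.08,-0.01,0,0],[0.12,0.12,-0.02,0,0],[0.16,0.16,-0.03,0,0],[0.2,0.2,-0.04,0,0],[0.24,0.24,-0.04,0,0],[0.26,0.28,-0.04,0,0],[0.26,0.3,-0.04,0,0],[0.26,0.3,-0.04,0,0],[0.26,0.3,-0.04,0,0]]

```text
clock: 18.27
position: [227.2, 418.6, 399.9]
orientation: [-0.0, 0.119, 0.993, -0.001]
force: [0.6, 0.3, 0.2]
grip_width: -0.001
grip_force: 0.0
```

```bash
python3 - <<'E'
from h import *
cv2.imwrite("pics/t5.png",cv2.resize(get_image("top")[125:215,200:300],None,fx=6,fy=6,interpolation=cv2.INTER_CUBIC))
E
```

```text
(no output)
```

View pics/t5.png

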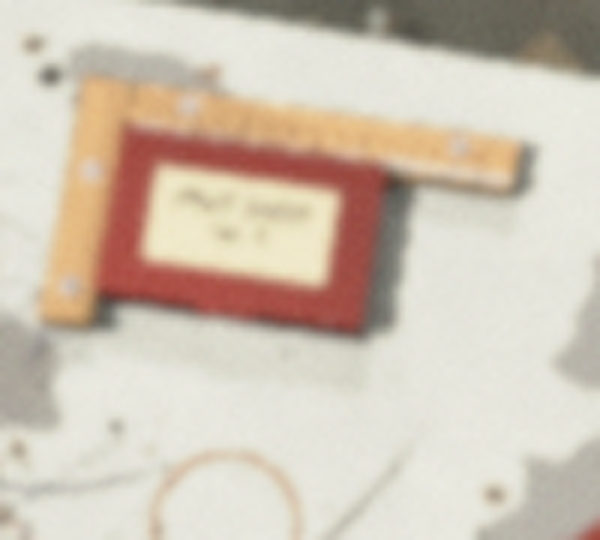

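The tin sits square in the corner, flush with the fence along its top edge (125,128)–(388,165) and with the end stop on its left (100,295).

```bash
python3 -c "
from cell import *
print(sign_off())"
```

```text
the job is handed in; nothing more can be done
None
```

The red tin is home in the jig corner, flush with the long fence and the end stop in the last top view; I only pushed it, kept clear of the spool, marker and lure, and handed the job in at about 18 s with the arm clear (no verdict was returned).

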